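# Rake finishing stones even on the tray bed

## Robot

A 6-joint arm with a two-finger parallel gripper is mounted at the origin on the work surface. World frame = base frame: x ahead of the robot, y to its left, z up, the work surface at z = 0. Lengths are in m, angles in rad, forces in N, time in s.
With the tool pointing down it reaches from about 0.35 to 0.975 m from the base axis. Payload 4.9 kg.
Tool frame: the origin (TCP) lies on the mounting face of the last link; the fingertips stand 173 mm ahead of it and the grasp point (between the pads) lies 155 mm ahead of it (tcp_to_grasp is the distance from the TCP to the grasp point, in m); z points along the fingers, y is the line along which they close (so a half turn about z gives the same grasp; the last joint's range is limited). The gripper opens to 85 mm and grips with 20 to 120 N. Pads are 22 mm wide; open, the fingers measure 114 mm over their backs; the gripper's body (76 mm by 85 mm) begins 54 mm behind the grasp point. The pads swing forward as they close: fully open they stand 13 mm farther back than shut.
Start: joints at [1.069, 0.053, 1.613, -0, 1.476, -0.119], TCP at [0.233, 0.58, 0.405] pointing down, gripper open.
Joint ranges: [-3.01, 3.01], [-1.01, 2.22], [0.06, 2.58], [-1.02, 4.17], [0.09, 2.62], [-3.14, 3.14]. Speed limits (rad/s): [2.57, 2.57, 3.14, 3.14, 3.14, 3.14].

## Interface

Orientations are given as a rotation vector (axis times angle).
In Python, from station import get_obs, get_image, calibration, finish_job, tcp_to_grasp gives the robot as it stands. The module is installed in compiled form; this text tells all that it offers.
- The arm moves only by the tool arm_command, never from a script. Its argument "plan" is a list that holds one entry, the list of rows, each a list of 6 numbers: the shift along the tool's x, y, z in cm, then the turn, a rotation vector about the tool's x, y, z in rad. A call has 1 to 12 rows; each row is the pose to reach, as a shift and turn from the pose commanded when the call began, along the tool's axes at that moment; what a row does not reach only later rows make up. A row lasts 1/12 s, in which the tool goes at most 41.7 mm and 7.16 degrees, less where a joint would pass 70% of its speed; a pose out of reach is approached as far as the arm can. A call with a gripper value outside its range is refused whole. "gripper" is the closure, from -1 (fully open) to 1 (shut), set as the call begins (left out, the last holds). The fingers move at their own pace and stop on an object; "force" is the grip in N (left out, the last holds). Time passes only in rows, so rows that repeat a pose let the fingers close. It gives the time, the measured TCP pose, the force, the opening and the grip force at its end, in the units of the state.
- get_obs(): the state, without advancing time (a new reading comes with each control period).
- get_image(name): name is "scene" or "top" or "wrist"; returns (picture, depth): 400x640x3 uint8, blue, green, red; 400x640 float32, m along the optical axis (not along the pixel's ray), 0 where there is no reading.
- calibration(name): a dict with "fx", "fy", "cx", "cy" (pixels), "pose" (4x4, takes a point from camera to world coordinates). Camera axes: x right, y up, looking along -z (the intrinsics and any distortion apply to the point x, -y, -z); pixel columns grow to the right and rows downward; lengths in m; the calibration is good to about 2 mm. A picture is of the moment at which its call begins: read the wrist's pose just before it. calibration takes no time and is no camera call; for the wrist camera it gives the pose at the moment of the call.
- finish_job(): hands the job in; it is judged then, once.
The state is a dict: "t": time; "q": joint angles; "dq": joint speeds; "effort": joint torques, N m; "tool_pos": TCP position; "tool_rot": TCP orientation; "contact_force": force on the tool from outside, world axes, zero at the start; "wrist_torque": the same for the moment, N m; "opening": finger opening in m; "grip_force": force on a finger pad.
Only numpy, scipy, OpenCV 4.12 (cv2) and the standard library are available. Lean on these libraries where they do the work, as an engineer would, in place of code of your own. Each camera call takes 0.05 s, during which the arm holds its last target. There are 200 camera calls.

## Task

Nine ceramic finishing stones lie crowded at the far end of the tray. Take the rake from its stand and, pressing its teeth lightly on the sprung bed all through each pull (about 4 N, never as much as 10), rake stones towards you until they lie flat in a single layer with at least one in each of the six marked panels. Touch the stones only with the rake, lose none from the tray, hang the rake back home in its stand, let go, and leave the other things on the bench alone.

Things in the scene. Friction and masses are not known exactly. Their poses are not given: they have to be found in the camera images.
- tray: Fixed aluminium tray, 286 x 146 mm, walls 6 mm thick, 58 mm high (inside 274 x 134). Origin: centre of its underside, on the bench; x along its length from the near end (by the robot) to the far end, z up. In it a dark steel bed floats on springs; yellow lines mark it into six equal panels: cross lines at x = -45 and +45 mm, a centre line at y = 0.
- bed_mark (a point): Point fixed to the tray at x = 83, y = 0, z = 30 mm: the unloaded bed top here, give or take 4 mm. The bed slopes along x by up to 0.08 rad either way (near end up to 18 mm higher or lower): unmeasured, so feel for it. Pressed, it gives 1 mm per 3 N, up to 14 mm, and its near end yields slowly: 4 N held there tips it about 0.01 rad/s. Tray walls are rigid.
- rake: Bench rake, about 160 g, hanging upright in its stand. Origin: centre of the wooden handle. The handle lies along the rake y, 180 mm long; its middle 56 mm is a 20 x 20 mm square grip (close the fingers along the rake x), its ends are round, 14 mm across. Two necks at y = +-42 mm carry the head below. z is up. Front and back are alike.
- rake_tips (a point): Middle of the line of tooth tips, 75 mm below the middle of the grip. The steel head is 108 mm wide (y) and 6 mm thick, with seven teeth 24 mm long, 4 mm thick (x), 6 mm wide, at 17 mm pitch.
- stand: Fixed grey rake stand, base 70 x 180 x 8 mm. Origin: centre of its underside; y along the hanging handle. Two posts at y = +-74 mm end in V forks, 10 mm wide in y, whose mouths are about 38 mm wide in x and open upward (top about 108 mm above the bench). Handle ends settle into the Vs by themselves from a few mm off.
- cradle (a point): Point on the stand where the middle of the rake's grip lies when the rake hangs home: about 93 mm above the bench, midway between the forks. Axes as the stand.
- bur_block: Bystander: white block with small burs, 70 x 150 mm, 52 mm high, loose. Origin: centre of its underside.
- jar: Bystander: jar with blue label, 60 mm across, 90 mm high, loose. Origin: centre of its underside.
- bowl: Bystander: black rubber mixing bowl, 100 mm across, 55 mm high, loose. Origin: centre of its underside.
- cast: Bystander: plaster dental cast with white teeth beyond the far end of the tray, 60 mm across, 29 mm high, loose. Origin: centre of its underside.
- stone1: White ceramic finishing stone, 20 x 20 x 14 mm, about 22 g, loose on the bed. Origin: its centre; z along its 14 mm thickness. The nine start in three rows of three across the two far panels: rows at tray x about 49, 83 and 117 mm (give or take 2 mm), with a bare strip of about 7 to 14 mm between rows.
- stone2: White ceramic finishing stone, 20 x 20 x 14 mm, about 22 g, loose on the bed. Origin: its centre; z along its 14 mm thickness.
- stone3: White ceramic finishing stone, 20 x 20 x 14 mm, about 22 g, loose on the bed. Origin: its centre; z along its 14 mm thickness.
- stone4: White ceramic finishing stone, 20 x 20 x 14 mm, about 22 g, loose on the bed. Origin: its centre; z along its 14 mm thickness.
- stone5: White ceramic finishing stone, 20 x 20 x 14 mm, about 22 g, loose on the bed. Origin: its centre; z along its 14 mm thickness.
- stone6: White ceramic finishing stone, 20 x 20 x 14 mm, about 22 g, loose on the bed. Origin: its centre; z along its 14 mm thickness.
- stone7: White ceramic finishing stone, 20 x 20 x 14 mm, about 22 g, loose on the bed. Origin: its centre; z along its 14 mm thickness.
- stone8: White ceramic finishing stone, 20 x 20 x 14 mm, about 22 g, loose on the bed. Origin: its centre; z along its 14 mm thickness.
- stone9: White ceramic finishing stone, 20 x 20 x 14 mm, about 22 g, loose on the bed. Origin: its centre; z along its 14 mm thickness.

How it is judged:
On the way, in this order (a step that is already met when the one before it is completed fails the run):
1. the rake is held and lifted out of its stand (distance between rake and cradle above 0.04 m and contact force between the fingers and rake above 1 N), for 0.1 s.
2. the teeth press on the bed (over 1 N) in the far third, among the stones (contact force between rake and tray above 1 N and x of rake_tips in the frame of tray between 0.045 and 0.137 m), for 0.1 s.
3. the teeth still press on the bed (over 1 N) in the near third, with a stone there (contact force between rake and tray above 1 N and x of rake_tips in the frame of tray between -0.137 and -0.045 m and x of any of stone1, stone2, stone3, stone4, stone5, stone6, stone7, stone8, stone9 in the frame of tray below -0.045 m), for 0.1 s.
At the end, for the whole second after the job is handed in: Each of the six panels holds the centre of a stone; every stone at rest on a face (0.3 rad), none on another (centres over 12 mm apart from above); the rake hangs still in its stand: grip within 12 mm of the cradle point, handle within 0.15 rad of the stand y, upright within 0.3 rad (((x of stone1 in the frame of tray below -0.045 m and y of stone1 in the frame of tray below 0 m) or (x of stone2 in the frame of tray below -0.045 m and y of stone2 in the frame of tray below 0 m) or (x of stone3 in the frame of tray below -0.045 m and y of stone3 in the frame of tray below 0 m) or (x of stone4 in the frame of tray below -0.045 m and y of stone4 in the frame of tray below 0 m) or (x of stone5 in the frame of tray below -0.045 m and y of stone5 in the frame of tray below 0 m) or (x of stone6 in the frame of tray below -0.045 m and y of stone6 in the frame of tray below 0 m) or (x of stone7 in the frame of tray below -0.045 m and y of stone7 in the frame of tray below 0 m) or (x of stone8 in the frame of tray below -0.045 m and y of stone8 in the frame of tray below 0 m) or (x of stone9 in the frame of tray below -0.045 m and y of stone9 in the frame of tray below 0 m)) and ((x of stone1 in the frame of tray below -0.045 m and y of stone1 in the frame of tray above 0 m) or (x of stone2 in the frame of tray below -0.045 m and y of stone2 in the frame of tray above 0 m) or (x of stone3 in the frame of tray below -0.045 m and y of stone3 in the frame of tray above 0 m) or (x of stone4 in the frame of tray below -0.045 m and y of stone4 in the frame of tray above 0 m) or (x of stone5 in the frame of tray below -0.045 m and y of stone5 in the frame of tray above 0 m) or (x of stone6 in the frame of tray below -0.045 m and y of stone6 in the frame of tray above 0 m) or (x of stone7 in the frame of tray below -0.045 m and y of stone7 in the frame of tray above 0 m) or (x of stone8 in the frame of tray below -0.045 m and y of stone8 in the frame of tray above 0 m) or (x of stone9 in the frame of tray below -0.045 m and y of stone9 in the frame of tray above 0 m)) and ((x of stone1 in the frame of tray between -0.045 and 0.045 m and y of stone1 in the frame of tray below 0 m) or (x of stone2 in the frame of tray between -0.045 and 0.045 m and y of stone2 in the frame of tray below 0 m) or (x of stone3 in the frame of tray between -0.045 and 0.045 m and y of stone3 in the frame of tray below 0 m) or (x of stone4 in the frame of tray between -0.045 and 0.045 m and y of stone4 in the frame of tray below 0 m) or (x of stone5 in the frame of tray between -0.045 and 0.045 m and y of stone5 in the frame of tray below 0 m) or (x of stone6 in the frame of tray between -0.045 and 0.045 m and y of stone6 in the frame of tray below 0 m) or (x of stone7 in the frame of tray between -0.045 and 0.045 m and y of stone7 in the frame of tray below 0 m) or (x of stone8 in the frame of tray between -0.045 and 0.045 m and y of stone8 in the frame of tray below 0 m) or (x of stone9 in the frame of tray between -0.045 and 0.045 m and y of stone9 in the frame of tray below 0 m)) and ((x of stone1 in the frame of tray between -0.045 and 0.045 m and y of stone1 in the frame of tray above 0 m) or (x of stone2 in the frame of tray between -0.045 and 0.045 m and y of stone2 in the frame of tray above 0 m) or (x of stone3 in the frame of tray between -0.045 and 0.045 m and y of stone3 in the frame of tray above 0 m) or (x of stone4 in the frame of tray between -0.045 and 0.045 m and y of stone4 in the frame of tray above 0 m) or (x of stone5 in the frame of tray between -0.045 and 0.045 m and y of stone5 in the frame of tray above 0 m) or (x of stone6 in the frame of tray between -0.045 and 0.045 m and y of stone6 in the frame of tray above 0 m) or (x of stone7 in the frame of tray between -0.045 and 0.045 m and y of stone7 in the frame of tray above 0 m) or (x of stone8 in the frame of tray between -0.045 and 0.045 m and y of stone8 in the frame of tray above 0 m) or (x of stone9 in the frame of tray between -0.045 and 0.045 m and y of stone9 in the frame of tray above 0 m)) and ((x of stone1 in the frame of tray above 0.045 m and y of stone1 in the frame of tray below 0 m) or (x of stone2 in the frame of tray above 0.045 m and y of stone2 in the frame of tray below 0 m) or (x of stone3 in the frame of tray above 0.045 m and y of stone3 in the frame of tray below 0 m) or (x of stone4 in the frame of tray above 0.045 m and y of stone4 in the frame of tray below 0 m) or (x of stone5 in the frame of tray above 0.045 m and y of stone5 in the frame of tray below 0 m) or (x of stone6 in the frame of tray above 0.045 m and y of stone6 in the frame of tray below 0 m) or (x of stone7 in the frame of tray above 0.045 m and y of stone7 in the frame of tray below 0 m) or (x of stone8 in the frame of tray above 0.045 m and y of stone8 in the frame of tray below 0 m) or (x of stone9 in the frame of tray above 0.045 m and y of stone9 in the frame of tray below 0 m)) and ((x of stone1 in the frame of tray above 0.045 m and y of stone1 in the frame of tray above 0 m) or (x of stone2 in the frame of tray above 0.045 m and y of stone2 in the frame of tray above 0 m) or (x of stone3 in the frame of tray above 0.045 m and y of stone3 in the frame of tray above 0 m) or (x of stone4 in the frame of tray above 0.045 m and y of stone4 in the frame of tray above 0 m) or (x of stone5 in the frame of tray above 0.045 m and y of stone5 in the frame of tray above 0 m) or (x of stone6 in the frame of tray above 0.045 m and y of stone6 in the frame of tray above 0 m) or (x of stone7 in the frame of tray above 0.045 m and y of stone7 in the frame of tray above 0 m) or (x of stone8 in the frame of tray above 0.045 m and y of stone8 in the frame of tray above 0 m) or (x of stone9 in the frame of tray above 0.045 m and y of stone9 in the frame of tray above 0 m)) and (angle between stone1's own z axis and vertical below 0.3 rad or angle between stone1's own z axis and vertical above 2.84 rad or angle between stone1's own z axis and vertical between 1.27 and 1.87 rad) and (angle between stone2's own z axis and vertical below 0.3 rad or angle between stone2's own z axis and vertical above 2.84 rad or angle between stone2's own z axis and vertical between 1.27 and 1.87 rad) and (angle between stone3's own z axis and vertical below 0.3 rad or angle between stone3's own z axis and vertical above 2.84 rad or angle between stone3's own z axis and vertical between 1.27 and 1.87 rad) and (angle between stone4's own z axis and vertical below 0.3 rad or angle between stone4's own z axis and vertical above 2.84 rad or angle between stone4's own z axis and vertical between 1.27 and 1.87 rad) and (angle between stone5's own z axis and vertical below 0.3 rad or angle between stone5's own z axis and vertical above 2.84 rad or angle between stone5's own z axis and vertical between 1.27 and 1.87 rad) and (angle between stone6's own z axis and vertical below 0.3 rad or angle between stone6's own z axis and vertical above 2.84 rad or angle between stone6's own z axis and vertical between 1.27 and 1.87 rad) and (angle between stone7's own z axis and vertical below 0.3 rad or angle between stone7's own z axis and vertical above 2.84 rad or angle between stone7's own z axis and vertical between 1.27 and 1.87 rad) and (angle between stone8's own z axis and vertical below 0.3 rad or angle between stone8's own z axis and vertical above 2.84 rad or angle between stone8's own z axis and vertical between 1.27 and 1.87 rad) and (angle between stone9's own z axis and vertical below 0.3 rad or angle between stone9's own z axis and vertical above 2.84 rad or angle between stone9's own z axis and vertical between 1.27 and 1.87 rad) and horizontal distance between each of stone2, stone3, stone4, stone5, stone6, stone7, stone8, stone9 and stone1 above 0.012 m and horizontal distance between each of stone3, stone4, stone5, stone6, stone7, stone8, stone9 and stone2 above 0.012 m and horizontal distance between each of stone4, stone5, stone6, stone7, stone8, stone9 and stone3 above 0.012 m and horizontal distance between each of stone5, stone6, stone7, stone8, stone9 and stone4 above 0.012 m and horizontal distance between each of stone6, stone7, stone8, stone9 and stone5 above 0.012 m and horizontal distance between each of stone7, stone8, stone9 and stone6 above 0.012 m and horizontal distance between each of stone8, stone9 and stone7 above 0.012 m and horizontal distance between stone9 and stone8 above 0.012 m and linear speed of each of stone1, stone2, stone3, stone4, stone5, stone6, stone7, stone8, stone9, rake below 0.02 m/s and distance between rake and cradle below 0.012 m and angle between the y axis of rake and the y axis of stand, either way round below 0.15 rad and angle between rake's own z axis and vertical below 0.3 rad); the robot touches nothing.
It fails at once if the rake presses on the tray or its bed with 10 N or more (contact force between rake and tray above 10 N).
It fails at once if the rake presses on a stone with 10 N or more (contact force between rake and stone1 above 10 N or contact force between rake and stone2 above 10 N or contact force between rake and stone3 above 10 N or contact force between rake and stone4 above 10 N or contact force between rake and stone5 above 10 N or contact force between rake and stone6 above 10 N or contact force between rake and stone7 above 10 N or contact force between rake and stone8 above 10 N or contact force between rake and stone9 above 10 N).
It fails at once if a stone is touched by the robot itself (contact force between any of the arm, the fingers and stone1 above 0.3 N or contact force between any of the arm, the fingers and stone2 above 0.3 N or contact force between any of the arm, the fingers and stone3 above 0.3 N or contact force between any of the arm, the fingers and stone4 above 0.3 N or contact force between any of the arm, the fingers and stone5 above 0.3 N or contact force between any of the arm, the fingers and stone6 above 0.3 N or contact force between any of the arm, the fingers and stone7 above 0.3 N or contact force between any of the arm, the fingers and stone8 above 0.3 N or contact force between any of the arm, the fingers and stone9 above 0.3 N).
It fails at once if a stone leaves the tray ((x of stone1 in the frame of tray above 0.14 m or x of stone1 in the frame of tray below -0.14 m or y of stone1 in the frame of tray above 0.07 m or y of stone1 in the frame of tray below -0.07 m) or (x of stone2 in the frame of tray above 0.14 m or x of stone2 in the frame of tray below -0.14 m or y of stone2 in the frame of tray above 0.07 m or y of stone2 in the frame of tray below -0.07 m) or (x of stone3 in the frame of tray above 0.14 m or x of stone3 in the frame of tray below -0.14 m or y of stone3 in the frame of tray above 0.07 m or y of stone3 in the frame of tray below -0.07 m) or (x of stone4 in the frame of tray above 0.14 m or x of stone4 in the frame of tray below -0.14 m or y of stone4 in the frame of tray above 0.07 m or y of stone4 in the frame of tray below -0.07 m) or (x of stone5 in the frame of tray above 0.14 m or x of stone5 in the frame of tray below -0.14 m or y of stone5 in the frame of tray above 0.07 m or y of stone5 in the frame of tray below -0.07 m) or (x of stone6 in the frame of tray above 0.14 m or x of stone6 in the frame of tray below -0.14 m or y of stone6 in the frame of tray above 0.07 m or y of stone6 in the frame of tray below -0.07 m) or (x of stone7 in the frame of tray above 0.14 m or x of stone7 in the frame of tray below -0.14 m or y of stone7 in the frame of tray above 0.07 m or y of stone7 in the frame of tray below -0.07 m) or (x of stone8 in the frame of tray above 0.14 m or x of stone8 in the frame of tray below -0.14 m or y of stone8 in the frame of tray above 0.07 m or y of stone8 in the frame of tray below -0.07 m) or (x of stone9 in the frame of tray above 0.14 m or x of stone9 in the frame of tray below -0.14 m or y of stone9 in the frame of tray above 0.07 m or y of stone9 in the frame of tray below -0.07 m)).
It fails at once if a bystander (bur block, jar, bowl, plaster cast) is moved more than 15 mm (distance of any of bur_block, jar, bowl, cast from where it was at the start of the episode above 0.015 m).
It also fails if it takes over 70 s, if anything falls off the work surface, if the arm or the gripper's body presses on something with over 40 N, if the wrist force passes 120 N, or if a joint passes its speed limit or range.

## Working session

There is one attempt and no reset: what is moved stays moved. The work goes in short steps, Python scripts to look and compute and a tool call to move; the robot and the scene stay as the last step left them, time stands still between calls to the robot, and variables do not carry over. Pictures are saved under pics/ and viewed, at most 10 in all, crops included, and the job is handed in when it is done.

Besides the shell and the picture viewer there is one more tool, called as name(argument=value, ...) on one line, values as JSON. arm_command: Moves the arm, as the interface text tells. Its arguments: {"type":"object","properties":{"plan":{"type":"array"},"gripper":{"type":"number"},"force":{"type":"number"}},"required":["plan"]}

```bash
mkdir -p pics; python3 - <<'E'
from station import *
import cv2,numpy as np
o=get_obs();print({k:np.round(v,3) for k,v in o.items()},tcp_to_grasp)
for n in ("scene","top"):
    c=calibration(n);print(n,{k:(np.round(v,4).tolist()) for k,v in c.items()})
    im,d=get_image(n);cv2.imwrite(f"pics/{n}0.png",im);np.save(f"{n}0.npy",d)
E
```

```text
{'t': np.float64(0.0), 'q': array([ 1.069,  0.053,  1.614,  0.   ,  1.476, -0.119]), 'dq': array([ 0.   , -0.001, -0.001,  0.   , -0.001, -0.   ]), 'effort': array([ 0.0000e+00, -3.9368e+01, -3.7018e+01, -0.0000e+00,  7.0000e-03,
       -0.0000e+00]), 'tool_pos': array([0.233, 0.58 , 0.403]), 'tool_rot': array([-5.970e-01, -3.084e+00,  3.000e-03]), 'contact_force': array([-0.58 , -0.688, -0.118]), 'wrist_torque': array([ 0.008, -0.016, -0.067]), 'grip_force': np.float64(0.0), 'opening': np.float64(0.085)} 0.1547
scene {'fx': 493.0872, 'fy': 493.0872, 'cx': 315.7487, 'cy': 202.2274, 'pose': [[-0.0597, -0.6848, 0.7263, 1.3659], [0.9982, -0.0466, 0.038, 0.041], [0.0078, 0.7273, 0.6863, 0.7924], [0.0, 0.0, 0.0, 1.0]]}
top {'fx': 385.6191, 'fy': 385.6191, 'cx': 319.3169, 'cy': 201.6253, 'pose': [[-0.0086, 0.9921, -0.1251, 0.501], [-1.0, -0.0091, -0.0036, 0.0006], [-0.0047, 0.1251, 0.9921, 0.922], [0.0, 0.0, 0.0, 1.0]]}
```

View pics/top0.png

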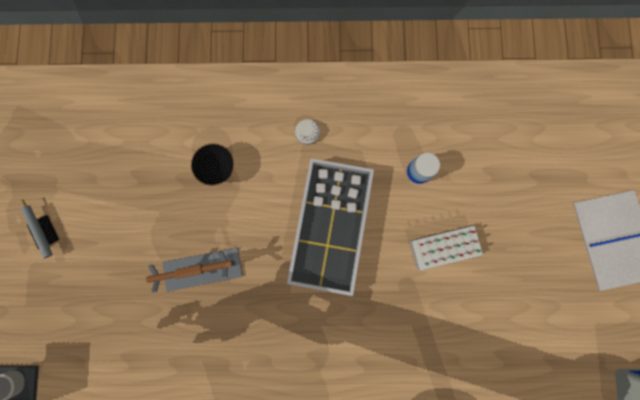

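View pics/scene0.png

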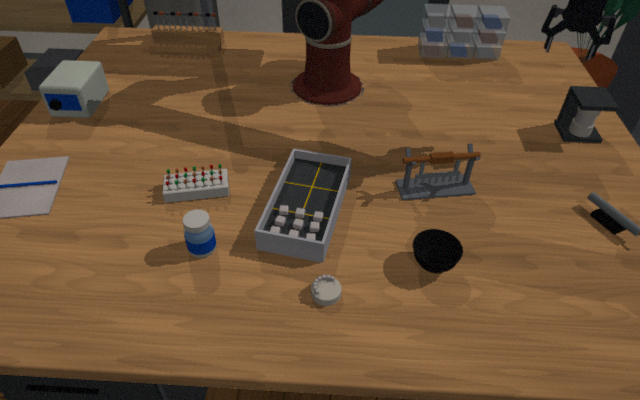

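The top view shows the tray with corners at about (311,160), (373,167), (353,293) and (290,285), and nine stones at its far end. The rake handle runs from (148,278) to (231,265) over the grey stand. The scene view agrees: handle at about (405-478,158), tray centre at about (308,200).

```bash
cat > h.py <<'E'
from station import *
import cv2,numpy as np
def cloud(n,d,c):
    v,u=np.mgrid[0:400,0:640]
    p=np.stack([(u-c["cx"])/c["fx"]*d,-(v-c["cy"])/c["fy"]*d,-d,np.ones_like(d)],-1)
    return (p@np.array(c["pose"]).T)[...,:3]
E
python3 - <<'E'
from h import *
for n in("top","scene"):
    im=cv2.imread(f"pics/{n}0.png");d=np.load(f"{n}0.npy");P=cloud(n,d,calibration(n));ok=d>0
    x,y,z=P[...,0],P[...,1],P[...,2]
    tb=ok&(abs(x-.45)<.15)&(abs(y-.15)>.35)&(abs(z)<.03); print(n,"table z",np.median(z[tb]),z[tb].std())
    def rect(m,name):
        q=P[m]; r=cv2.minAreaRect(q[:,:2].astype(np.float32)); print(name,m.sum(),np.round(r[0],4),np.round(r[1],4),round(r[2],2),"z med/max",np.round([np.median(q[:,2]),q[:,2].max()],4))
    tr=ok&(abs(y)<.13)&(x>.25)&(x<.62)
    rect(tr&(abs(z-.058)<.006),"rim")
    rk=ok&(y>.15)&(y<.45)&(x<.5)&(x>.2)
    rect(rk&(z>.09)&(z<.12),"handle>.09")
    hsv=cv2.cvtColor(im,cv2.COLOR_BGR2HSV)
    b,g,r=[im[...,i].astype(int) for i in range(3)]
    wood=rk&(z>.07)&(r-b>40); rect(wood,"wood")
    q=P[wood]; c=q[:,:2].mean(0); u,s,vt=np.linalg.svd(q[:,:2]-c); print("axis",vt[0],np.degrees(np.arctan2(vt[0][1],vt[0][0])))
    rect(rk&(z>.003)&(z<.015),"base")
    bed=tr&(z>.015)&(z<.045)
    # stones
    w=(tr&(z>.03)&(hsv[...,1]<60)&(hsv[...,2]>140)&(z<.055)).astype(np.uint8)
    k,l,s,cc=cv2.connectedComponentsWithStats(w)
    for i in range(1,k):
        if s[i,4]>15: print(i,s[i,4],np.round(np.median(P[l==i],0),4))
E
```

```text
top table z 0.0001900047658076609 0.005053242528844723
rim 734 [ 0.5244 -0.0156] [0.1464 0.2202] 79.34 z med/max [0.0579 0.0627]
handle>.09 902 [0.4602 0.2806] [0.0583 0.1811] 10.61 z med/max [0.1003 0.1111]
wood 590 [0.4497 0.2804] [0.0559 0.1795] 1.8 z med/max [0.1004 0.1071]
axis [ 0.18162205 -0.98336841] -79.5357461657904
base 2053 [0.3508 0.2993] [0.2976 0.298 ] 0.44 z med/max [0.0074 0.0143]
2 57 [0.6128 0.0069 0.0455]
3 67 [ 0.6052 -0.0321  0.0443]
5 62 [ 0.5964 -0.0685  0.0447]
scene table z 0.000894378366280979 0.005290162054202073
rim 616 [ 0.522  -0.0167] [0.148  0.2242] 79.53 z med/max [0.0579 0.0626]
handle>.09 679 [0.4573 0.2799] [0.0599 0.182 ] 10.05 z med/max [0.0997 0.1113]
wood 537 [0.4488 0.2788] [0.0484 0.1818] 7.68 z med/max [0.0992 0.1069]
axis [-0.18719421  0.98232293] 100.78908631272701
base 1800 [0.3498 0.3002] [0.2999 0.2986] 0.17 z med/max [0.0077 0.0149]
1 31 [ 0.5974 -0.0678  0.0453]
2 30 [ 0.6034 -0.0316  0.0458]
3 28 [0.6129 0.0069 0.0454]
```

```bash
python3 - <<'E'
from h import *
for n in("top","scene"):
    im=cv2.imread(f"pics/{n}0.png");d=np.load(f"{n}0.npy");P=cloud(n,d,calibration(n));ok=d>0
    x,y,z=P[...,0],P[...,1],P[...,2]
    hsv=cv2.cvtColor(im,cv2.COLOR_BGR2HSV)
    def rect(m,name):
        k,l,s,cc=cv2.connectedComponentsWithStats(m.astype(np.uint8)); i=1+s[1:,4].argmax(); q=P[l==i]
        r=cv2.minAreaRect(q[:,:2].astype(np.float32)); print(n,name,len(q),np.round(r[0],4),np.round(r[1],4),round(r[2],2),"z med/max",np.round([np.median(q[:,2]),q[:,2].max()],4)); return q
    tr=ok&(abs(y)<.15)&(x>.25)&(x<.73)
    rect(tr&(abs(z-.058)<.004),"rim")
    rk=ok&(y>.15)&(y<.45)&(x<.55)&(x>.3)
    wood=rk&(z>.08)&(hsv[...,1]>100)&(hsv[...,0]<25)
    q=rect(wood,"wood"); c=q[:,:2].mean(0); u,s,vt=np.linalg.svd(q[:,:2]-c); a=vt[0]*np.sign(vt[0][1])
    print("axis yaw",np.degrees(np.arctan2(-a[0],a[1])),c); t=(q[:,:2]-c)@a; w=(q[:,:2]-c)@[a[1],-a[0]]
    print("mid of ends",c+a*(t.min()+t.max())/2,t.min(),t.max(), "w pct",np.percentile(w,[5,50,95]))
    for lo in np.arange(-.1,.1,.02):
        m=(t>=lo)&(t<lo+.02); 
        if m.sum()>5: print(round(lo+.01,3),m.sum(),np.round([np.median(w[m]),w[m].min(),w[m].max(),np.percentile(q[m,2],90)],4))
    w=(tr&(z>.03)&(hsv[...,1]<60)&(hsv[...,2]>140)&(z<.055)).astype(np.uint8)
    k,l,s,cc=cv2.connectedComponentsWithStats(w)
    for i in range(1,k):
        if s[i,4]>15: print(i,s[i,4],np.round(np.median(P[l==i],0),4))
E
```

```text
top rim 1066 [ 0.5569 -0.0218] [0.1464 0.2864] 79.21 z med/max [0.0579 0.0619]
top wood 581 [0.4599 0.2806] [0.0177 0.1809] 10.71 z med/max [0.1004 0.1071]
axis yaw 10.51439064392381 [0.45978842 0.28057026]
mid of ends [0.4597802  0.28061456] -0.09041971580462571 0.09050982800865619 w pct [-6.63089726e-03 -3.84172820e-05  6.77754061e-03]
-0.09 31 [-1.000e-04 -5.900e-03  5.700e-03  1.007e-01]
-0.07 54 [-0.0004 -0.0063  0.0056  0.1006]
-0.05 56 [-1.000e-04 -6.000e-03  6.000e-03  1.015e-01]
-0.03 74 [ 0.0007 -0.0086  0.009   0.1043]
-0.01 85 [-1.000e-04 -8.700e-03  9.000e-03  1.053e-01]
0.01 79 [-1.000e-04 -8.700e-03  8.500e-03  1.049e-01]
0.03 54 [-0.0004 -0.0083  0.0073  0.1038]
0.05 55 [-0.0002 -0.0064  0.0067  0.1012]
0.07 60 [-1.000e-04 -8.500e-03  6.700e-03  1.015e-01]
0.09 33 [ 0.0004 -0.0065  0.0072  0.1009]
5 59 [ 0.6779 -0.0052  0.0447]
8 59 [ 0.6708 -0.04    0.0444]
10 61 [ 0.6614 -0.0812  0.0445]
12 60 [0.6432 0.0019 0.0451]
13 63 [ 0.6382 -0.0347  0.0445]
14 61 [ 0.6309 -0.0716  0.0448]
19 62 [0.6129 0.0069 0.0455]
21 67 [ 0.6052 -0.0321  0.0443]
23 62 [ 0.5964 -0.0685  0.0
[... 345 characters left out ...]
[-0.0012 -0.0095  0.0043  0.1006]
-0.07 47 [ 0.0002 -0.019   0.006   0.1016]
-0.05 51 [ 0.0008 -0.0096  0.0048  0.1014]
-0.03 69 [ 0.0008 -0.0132  0.0072  0.1033]
-0.01 95 [ 0.0035 -0.0112  0.009   0.1052]
0.01 94 [ 0.0031 -0.0126  0.0091  0.1048]
0.03 66 [ 0.0024 -0.0125  0.0062  0.105 ]
0.05 49 [-1.000e-04 -9.500e-03  5.200e-03  1.012e-01]
0.07 49 [-0.     -0.0162  0.0187  0.1005]
0.09 29 [-0.0009 -0.0098  0.004   0.1021]
1 31 [ 0.5974 -0.0678  0.0453]
2 30 [ 0.6034 -0.0316  0.0458]
3 30 [0.6129 0.0077 0.0455]
4 31 [ 0.6306 -0.0733  0.0445]
5 33 [ 0.6372 -0.0325  0.0451]
6 34 [0.6438 0.0019 0.045 ]
7 37 [ 0.6622 -0.0803  0.045 ]
8 40 [ 0.6712 -0.0408  0.045 ]
9 35 [ 0.6775 -0.004   0.0452]
```

```bash
cat >> h.py <<'E'
from scipy.spatial.transform import Rotation as R
T0=np.array([.556,-.022,0]); TY=np.radians(-10.7)
RT=R.from_euler('z',TY).as_matrix()
def tray(P): return (P-T0)@RT
def down(yaw_y): # tool down, tool y axis at world yaw yaw_y
    y=np.array([np.cos(yaw_y),np.sin(yaw_y),0]);z=np.array([0,0,-1.]);return R.from_matrix(np.stack([np.cross(y,z),y,z],1))
def rel(p0,R0,p1,R1):
    return np.round(R0.inv().apply(np.array(p1)-p0)*100,2), np.round((R0.inv()*R1).as_rotvec(),4)
E
python3 - <<'E'
from h import *
o=get_obs(); R0=R.from_rotvec(o["tool_rot"]);print(R0.as_matrix().round(3)); y=R0.as_matrix()[:,1]; print("tool y yaw",np.degrees(np.arctan2(y[1],y[0])))
p0=np.array([.233,.58,.405]); Rd=down(np.arctan2(y[1],y[0]))
for a in(10.5,190.5): print(a,rel(p0,Rd,[.460,.2805,.33],down(np.radians(a))))
d=np.load("top0.npy");P=cloud("top",d,calibration("top"));t=tray(P);im=cv2.imread("pics/top0.png")
m=(d>0)&(abs(t[...,1])<.05)&(t[...,0]>-.12)&(t[...,0]<.02)&(t[...,2]<.06)
A=np.c_[t[m][:,0],t[m][:,1],np.ones(m.sum())];s=np.linalg.lstsq(A,t[m][:,2],rcond=None)[0];print("bed slope x,y,z0",s,"at83",s[0]*.083+s[2])
for lo in np.arange(-.12,.03,.02):
    k=m&(t[...,0]>lo)&(t[...,0]<lo+.02);print(round(lo+.01,2),np.median(t[k][:,2]).round(4))
hsv=cv2.cvtColor(im,cv2.COLOR_BGR2HSV)
w=((abs(t[...,0])<.137)&(abs(t[...,1])<.066)&(d>0)&(t[...,2]<.055)&(t[...,2]>.033)&(hsv[...,1]<60)&(hsv[...,2]>130)).astype(np.uint8)
k,l,s,c=cv2.connectedComponentsWithStats(w)
for i in range(1,k):
    if s[i,4]>15:
        q=t[l==i];r=cv2.minAreaRect(q[:,:2].astype(np.float32));print(np.round(q.mean(0)*1000,1),np.round([q[:,0].min()*1e3,q[:,0].max()*1e3],1),np.round(np.array(r[1])*1e3,1),round(r[2]))
E
```

```text
[[-0.928  0.374 -0.001]
 [ 0.374  0.928 -0.002]
 [ 0.    -0.002 -1.   ]]
tool y yaw 68.06830266505624
10.5 (array([-32.24, -19.3 ,   7.5 ]), array([0.    , 0.    , 1.0048]))
190.5 (array([-32.24, -19.3 ,   7.5 ]), array([-0.    , -0.    , -2.1368]))
bed slope x,y,z0 [-0.01379874  0.0006506   0.03215767] at83 0.031012372533637027
-0.11 0.0336
-0.09 0.0334
-0.07 0.0331
-0.05 0.0329
-0.03 0.0325
-0.01 0.0323
0.01 0.0321
0.03 nan
[116.   39.8  44.5] [106.8 125.8] [17.  16.3] 10
[116.4   2.8  44.1] [107.3 126.9] [19.4 18.4] 8
[115.1 -37.7  44. ] [106.5 124.9] [18.1 16.4] 8
[82.  38.8 44.6] [73.4 92.2] [18.1 16.2] 10
[83.   3.5 44.3] [74.2 93.2] [18.4 19. ] 86
[ 83.5 -35.6  44.5] [74.9 93.8] [18.8 18.8] 81
[50.6 39.3 44.9] [41.5 60.3] [18.4 18.6] 8
[50.1 -1.5 44.6] [40.8 60.3] [18.8 18.3] 9
[ 50.2 -37.7  44.4] [40.2 60.2] [19.  18.4] 10
  return _methods._mean(a, axis=axis, dtype=dtype,
  ret = ret.dtype.type(ret / rcount)
```

arm_command(plan=[[[-1,-0.6,0.2,0,0,0.03],[-4,-2.4,0.9,0,0,0.12],[-7.5,-4.5,1.7,0,0,0.23],[-11,-6.6,2.6,0,0,0.34],[-14.5,-8.7,3.4,0,0,0.45],[-18,-10.8,4.2,0,0,0.56],[-21.5,-12.9,5,0,0,0.67],[-25,-15,5.8,0,0,0.78],[-28,-16.8,6.5,0,0,0.88],[-30.5,-18.3,7.1,0,0,0.95],[-32,-19.15,7.45,0,0,1.0],[-32.24,-19.3,7.5,0,0,1.005]]], gripper=-1)

```text
t: 1.1
tool_pos: [0.4616, 0.2772, 0.3283]
tool_rot: [2.017, 2.408, -0.004]
contact_force: [-0.9, -0.2, -0.7]
opening: 0.0853
grip_force: 0.0
```

```bash
python3 - <<'E'
from h import *
c=calibration("wrist");im,d=get_image("wrist");o=get_obs();print(o["t"],o["tool_pos"].round(4),R.from_rotvec(o["tool_rot"]).as_matrix().round(3).tolist(),o["contact_force"].round(2))
cv2.imwrite("pics/w1.png",im)
P=cloud("w",d,c);hsv=cv2.cvtColor(im,cv2.COLOR_BGR2HSV)
wood=(d>0)&(P[...,2]>.08)&(P[...,2]<.12)&(hsv[...,1]>90)&(hsv[...,0]<25)&(np.hypot(P[...,0]-.46,P[...,1]-.28)<.11)
k,l,s,_=cv2.connectedComponentsWithStats(wood.astype(np.uint8));q=P[l==1+s[1:,4].argmax()]
print(len(q),cv2.minAreaRect(q[:,:2].astype(np.float32)),np.percentile(q[:,2],[50,90,99]))
E
```

```text
1.15 [0.4612 0.2782 0.3287] [[-0.178, 0.984, -0.001], [0.984, 0.178, -0.001], [-0.001, -0.002, -1.0]] [-0.33  0.05  0.54]
5617 ((0.45939135551452637, 0.27934378385543823), (0.01936306059360504, 0.18040424585342407), 10.59756088256836) [0.09994772 0.10325446 0.10404766]
```

View pics/w1.png

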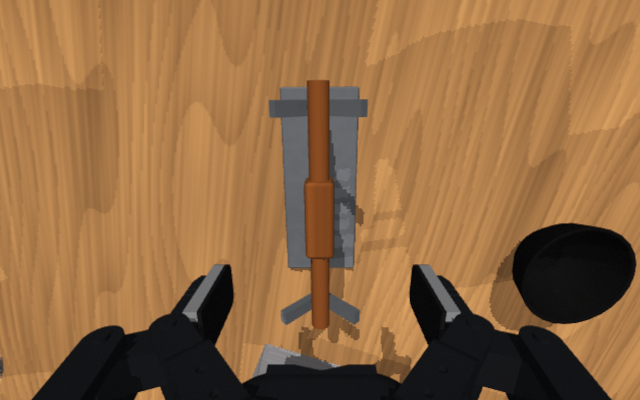

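The wrist view shows the rake grip at (319,218), centred between the fingers and parallel to the pads. It measures (0.459, 0.279), and the grip top is at z 0.104, which agrees with the text.

arm_command(plan=[[[0,-0.05,1,0,0,0],[0,-0.05,2.5,0,0,0],[0,-0.05,4,0,0,0],[0,-0.05,5.5,0,0,0],[0,-0.05,7,0,0,0],[0,-0.05,7.8,0,0,0],[0,-0.05,8.0,0,0,0],[0,-0.05,8.0,0,0,0],[0,-0.05,8.0,0,0,0]]])

```text
t: 1.9
tool_pos: [0.4599, 0.2807, 0.2504]
tool_rot: [2.008, 2.416, 0.002]
contact_force: [0.1, -0.5, 1.0]
opening: 0.0853
grip_force: 0.0
```

arm_command(plan=[[[0,0,0,0,0,0],[0,0,0,0,0,0],[0,0,0,0,0,0],[0,0,0,0,0,0],[0,0,0,0,0,0],[0,0,0,0,0,0],[0,0,0,0,0,0],[0,0,0,0,0,0],[0,0,0,0,0,0],[0,0,0,0,0,0]]], gripper=1, force=60)

```text
t: 2.73
tool_pos: [0.4596, 0.2802, 0.2501]
tool_rot: [-2.009, -2.414, 0.002]
contact_force: [-4.2, -1.4, 5.0]
opening: 0.0191
grip_force: 59.0
```

```bash
python3 - <<'E'
from h import *
o=get_obs();print(o["t"],o["tool_pos"].round(4),o["contact_force"].round(2),o["wrist_torque"].round(3),o["opening"],o["grip_force"])
E
```

```text
2.7333 [0.4596 0.2802 0.2501] [-4.25 -1.43  5.04] [-0.216  0.83  -0.009] 0.019127454928487626 59.02541220188141
```

arm_command(plan=[[[0,0,-0.5,0,0,0],[0,0,-1.5,0,0,0],[0,0,-3,0,0,0],[0,0,-5,0,0,0],[0,0,-7,0,0,0],[0,0,-9,0,0,0],[0,0,-11,0,0,0],[0,0,-12,0,0,0],[0,0,-12,0,0,0],[0,0,-12,0,0,0]]])

```text
t: 3.57
tool_pos: [0.46, 0.2802, 0.37]
tool_rot: [2.009, 2.415, 0.002]
contact_force: [-0.8, -0.3, -1.8]
opening: 0.019
grip_force: 58.7
```

```bash
python3 - <<'E'
from h import *
o=get_obs();print(o["t"],o["tool_pos"].round(4),o["contact_force"].round(2),o["wrist_torque"].round(3),o["opening"],o["grip_force"])
pc=np.array([.4595,.2804,.37]); tg=T0+RT@[.067,0,0]+[0,0,.33]
print(tg,rel(pc,down(np.radians(10.5)),tg,down(np.radians(-10.7))))
E
```

```text
3.5667 [0.46   0.2802 0.37  ] [-0.85 -0.3  -1.78] [ 0.012 -0.034 -0.078] 0.018971681993236508 58.663771748542786
[ 0.62183506 -0.03443966  0.33      ] (array([-33.92,  10.22,   4.  ]), array([0.  , 0.  , 0.37]))
```

arm_command(plan=[[[-1,0.3,0,0,0,0.01],[-4,1.2,0,0,0,0.04],[-7.5,2.3,0,0,0,0.08],[-11,3.3,0,0,0,0.12],[-14.5,4.4,0,0,0,0.16],[-18,5.4,0,0,0,0.2],[-21.5,6.5,0.5,0,0,0.24],[-25,7.5,1.5,0,0,0.28],[-28.5,8.6,2.5,0,0,0.32],[-31.5,9.5,3.3,0,0,0.35],[-33.3,10.05,3.9,0,0,0.365],[-33.92,10.22,4,0,0,0.37]]])

```text
t: 4.57
tool_pos: [0.6221, -0.0382, 0.3256]
tool_rot: [-2.421, -1.997, 0.007]
contact_force: [0.3, 0.7, -2.0]
opening: 0.0188
grip_force: 58.8
```

arm_command(plan=[[[0,0,0,0,0,0],[0,0,0,0,0,0],[0,0,0,0,0,0],[0,0,0,0,0,0]]])

```text
t: 4.9
tool_pos: [0.6218, -0.0336, 0.33]
tool_rot: [2.417, 2.006, 0.001]
contact_force: [0.9, 0.1, -1.2]
opening: 0.0189
grip_force: 58.8
```

```bash
cat > look.py <<'E'
from h import *
import sys
def rake_pose(P,d,im):
    t=tray(P);hsv=cv2.cvtColor(im,cv2.COLOR_BGR2HSV)
    m=(d>0)&(P[...,2]>.08)&(abs(t[...,1])<.12)
    return t,m,hsv
o=get_obs();print("t",o["t"].round(2),"tcp tray",(tray(o["tool_pos"])*1e3).round(1),"F",(RT.T@o["contact_force"]).round(2))
y=R.from_rotvec(o["tool_rot"]).as_matrix()[:,1];print("tool y yaw rel tray deg",np.degrees(np.arctan2(y[1],y[0])-TY).round(2))
name=sys.argv[1]
for n in sys.argv[2:]:
    c=calibration(n);im,d=get_image(n);P=cloud(n,d,c);t=tray(P);hsv=cv2.cvtColor(im,cv2.COLOR_BGR2HSV)
    cv2.imwrite(f"pics/{name}_{n}.png",im);np.save(f"{name}_{n}.npy",d)
    w=((abs(t[...,0])<.137)&(abs(t[...,1])<.066)&(d>0)&(t[...,2]<.056)&(t[...,2]>.030)&(hsv[...,1]<60)&(hsv[...,2]>130)).astype(np.uint8)
    k,l,s,cc=cv2.connectedComponentsWithStats(w)
    for i in range(1,k):
        if s[i,4]>25:
            q=t[l==i]*1e3;print(n,s[i,4],np.round(np.median(q,0),1),"x",np.round([q[:,0].min(),q[:,0].max()],1),"y",np.round([q[:,1].min(),q[:,1].max()],1))
E
python3 look.py p1 wrist
```

```text
Traceback (most recent call last):
  File "look.py", line 7, in <module>
    o=get_obs();print("t",o["t"].round(2),"tcp tray",(tray(o["tool_pos"])*1e3).round(1),"F",(RT.T@o["contact_force"]).round(2))
                          ^^^^^^^^^^^^
AttributeError: 'float' object has no attribute 'round'
```

```bash
sed -i 's/o\["t"\].round(2)/round(o["t"],2)/' look.py; python3 look.py p1 wrist top
```

```text
t 4.9 tcp tray [ 66.8   0.8 330. ] F [ 0.89  0.29 -1.17]
tool y yaw rel tray deg 0.08
wrist 88 [ 7.4 64.3 31.9] x [-28.8  43.6] y [64.1 64.4]
wrist 582 [116.   38.9  44.2] x [106.1 127.3] y [26.9 49. ]
wrist 330 [47.4 38.1 44.8] x [40.1 53.1] y [25.1 47.6]
wrist 314 [86.8 38.9 44.6] x [81.8 93.1] y [28.3 48.5]
wrist 316 [87.2  3.6 44.5] x [81.7 93.8] y [-7.7 12.2]
wrist 549 [116.    2.9  44.1] x [107.1 126.4] y [-11.3  11.4]
wrist 319 [47.2 -1.4 44.8] x [39.8 52.6] y [-17.    7.1]
wrist 136 [ 90.7 -33.2  44.4] x [87.2 94.1] y [-47.5 -27.6]
wrist 451 [116.4 -37.8  44.2] x [106.4 125.5] y [-54.1 -28.9]
wrist 129 [ 43.7 -35.9  44.1] x [38.9 47.3] y [-54.  -30.4]
top 78 [50.4 39.5 44.7] x [41.6 61. ] y [28.7 50. ]
top 78 [ 50.1 -38.   44.7] x [40.5 60.5] y [-48.9 -27.7]
```

View pics/p1_wrist.png

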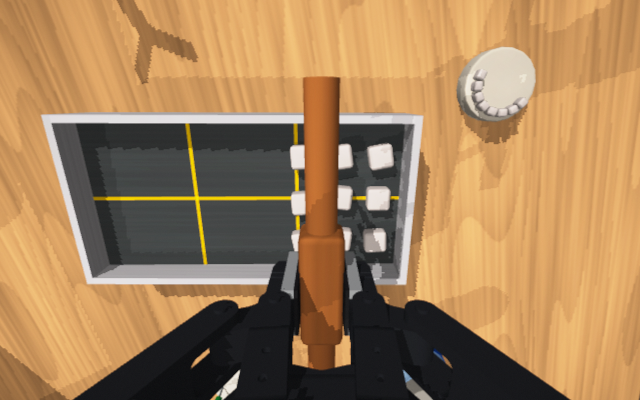

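The wrist view shows the handle at (321,150) over the bare strip between the first row (x≈298) and the second (x≈345). The yellow lines match my tray frame. Next I lower the rake.

arm_command(plan=[[[0,0,0.7,0,0,0],[0,0,1.8,0,0,0],[0,0,3,0,0,0],[0,0,4.2,0,0,0],[0,0,5.2,0,0,0],[0,0,5.8,0,0,0],[0,0,6.1,0,0,0],[0,0,6.3,0,0,0],[0,0,6.4,0,0,0],[0,0,6.4,0,0,0],[0,0,6.4,0,0,0]]])

```text
t: 5.92
tool_pos: [0.6224, -0.0348, 0.2665]
tool_rot: [2.418, 2.004, 0.001]
contact_force: [-0.5, -0.3, -0.9]
opening: 0.0194
grip_force: 58.8
```

arm_command(plan=[[[0,0,0.1,0,0,0],[0,0,0.1,0,0,0],[0,0,0.1,0,0,0]]])

```text
t: 6.17
tool_pos: [0.6222, -0.0347, 0.265]
tool_rot: [2.419, 2.004, 0.0]
contact_force: [-0.6, -0.2, -0.9]
opening: 0.0187
grip_force: 58.8
```

arm_command(plan=[[[0,0,0.1,0,0,0],[0,0,0.1,0,0,0],[0,0,0.1,0,0,0]]])

```text
t: 6.42
tool_pos: [0.6221, -0.0347, 0.2636]
tool_rot: [-2.419, -2.004, 0.0]
contact_force: [-0.8, -0.2, -1.3]
opening: 0.019
grip_force: 58.8
```

arm_command(plan=[[[0,0,0.1,0,0,0],[0,0,0.1,0,0,0],[0,0,0.1,0,0,0]]])

```text
t: 6.67
tool_pos: [0.6222, -0.0348, 0.2629]
tool_rot: [2.419, 2.004, 0.0]
contact_force: [0.2, 1.2, -0.9]
opening: 0.0191
grip_force: 58.9
```

arm_command(plan=[[[0,0,0.07,0,0,0],[0,0,0.07,0,0,0],[0,0,0.07,0,0,0]]])

```text
t: 6.92
tool_pos: [0.6223, -0.0347, 0.2624]
tool_rot: [2.419, 2.004, 0.0]
contact_force: [-0.8, -0.2, 0.8]
opening: 0.0192
grip_force: 59.0
```

arm_command(plan=[[[0,0,0.04,0,0,0],[0,0,0.04,0,0,0],[0,0,0.04,0,0,0]]])

```text
t: 7.17
tool_pos: [0.6223, -0.0347, 0.2619]
tool_rot: [2.419, 2.004, 0.0]
contact_force: [-0.8, -0.1, 1.3]
opening: 0.0192
grip_force: 59.2
```

arm_command(plan=[[[0,-0.3,0,0,0,0],[0,-0.7,0,0,0,0],[0,-1.2,0,0,0,0],[0,-1.7,-0.01,0,0,0],[0,-2.2,-0.01,0,0,0],[0,-2.5,-0.01,0,0,0]]])

```text
t: 7.67
tool_pos: [0.597, -0.03, 0.2619]
tool_rot: [2.419, 2.004, 0.001]
contact_force: [0.9, -0.4, 2.6]
opening: 0.0193
grip_force: 59.2
```

arm_command(plan=[[[0,-0.4,-0.01,0,0,0],[0,-0.9,-0.02,0,0,0],[0,-1.5,-0.03,0,0,0],[0,-2.1,-0.04,0,0,0],[0,-2.6,-0.05,0,0,0],[0,-3.0,-0.05,0,0,0]]])

```text
t: 8.17
tool_pos: [0.5674, -0.0243, 0.262]
tool_rot: [-2.419, -2.004, 0.001]
contact_force: [1.7, -0.4, 2.0]
opening: 0.0192
grip_force: 59.2
```

arm_command(plan=[[[0,-0.4,0,0,0,0],[0,-0.9,-0.01,0,0,0],[0,-1.5,-0.01,0,0,0],[0,-2.1,-0.02,0,0,0],[0,-2.6,-0.02,0,0,0],[0,-3.0,-0.03,0,0,0]]])

```text
t: 8.67
tool_pos: [0.5378, -0.0187, 0.2622]
tool_rot: [-2.419, -2.004, 0.001]
contact_force: [1.1, 0.1, -0.0]
opening: 0.019
grip_force: 59.0
```

arm_command(plan=[[[0,-0.2,0.05,0,0,0],[0,-0.5,0.07,0,0,0],[0,-1.0,0.08,0,0,0],[0,-1.5,0.08,0,0,0]]])

```text
t: 9.0
tool_pos: [0.5236, -0.0161, 0.2617]
tool_rot: [-2.419, -2.004, 0.0]
contact_force: [1.2, -0.7, 1.3]
opening: 0.0193
grip_force: 59.0
```

arm_command(plan=[[[0,-0.4,0.03,0,0,0],[0,-0.9,0.05,0,0,0],[0,-1.4,0.07,0,0,0],[0,-1.8,0.08,0,0,0]]])

```text
t: 9.33
tool_pos: [0.5057, -0.0127, 0.2609]
tool_rot: [2.419, 2.004, 0.0]
contact_force: [2.7, -0.6, 0.8]
opening: 0.0187
grip_force: 59.1
```

arm_command(plan=[[[0,-0.4,0.06,0,0,0],[0,-0.8,0.09,0,0,0],[0,-1.2,0.11,0,0,0],[0,-1.3,0.11,0,0,0]]])

```text
t: 9.67
tool_pos: [0.4929, -0.0103, 0.2598]
tool_rot: [2.419, 2.004, -0.0]
contact_force: [2.8, -0.8, 2.0]
opening: 0.019
grip_force: 59.2
```

```bash
python3 look.py p2 top scene
```

```text
t 9.67 tcp tray [-6.410e+01 -2.000e-01  2.598e+02] F [ 2.92 -0.26  2.03]
tool y yaw rel tray deg -0.01
top 68 [115.6  39.9  43.7] x [106.2 126. ] y [30.7 49.5]
top 72 [115.5   3.   43.3] x [106.8 126.9] y [-6.5 12.4]
top 68 [115.1 -37.9  43.8] x [106.2 124.8] y [-47.  -28.2]
top 68 [81.8 38.7 43.4] x [73.1 91.6] y [29.4 48.4]
top 73 [82.3  3.4 43.4] x [73.4 92.8] y [-6. 14.]
top 72 [ 83.1 -35.7  43.3] x [74.4 93.5] y [-45.9 -26.3]
scene 42 [ 83.9 -35.7  44.3] x [74.3 90.7] y [-45.  -27.9]
scene 44 [82.7  3.1 44.1] x [71.6 90.9] y [-5.7 11.3]
scene 41 [82.5 39.3 44.3] x [74.7 91.2] y [30.3 47.4]
scene 50 [115.9 -37.5  44.4] x [105.  133.5] y [-47.7 -29.2]
scene 48 [116.1   2.2  44.2] x [107.7 125.1] y [-6.2 10.3]
scene 46 [116.   39.9  44.4] x [106.5 133.8] y [30.4 48.9]
```

arm_command(plan=[[[0,0.1,-0.05,0,0,0],[0,0.3,-0.5,0,0,0],[0,0.3,-1.5,0,0,0],[0,0.3,-3,0,0,0],[0,1.0,-4.5,0,0,0],[0,3,-5.5,0,0,0],[0,6,-6,0,0,0],[0,9,-6,0,0,0],[0,12,-6,0,0,0],[0,14.5,-6,0,0,0],[0,16,-6,0,0,0],[0,16.4,-6,0,0,0]]])

```text
t: 10.77
tool_pos: [0.6564, -0.0415, 0.3197]
tool_rot: [2.419, 2.004, -0.0]
contact_force: [-0.7, -0.5, -1.4]
opening: 0.0191
grip_force: 59.0
```

arm_command(plan=[[[0,0,0,0,0,0],[0,0,0,0,0,0],[0,0,0,0,0,0]]])

```text
t: 11.02
tool_pos: [0.6537, -0.0406, 0.3196]
tool_rot: [-2.418, -2.004, 0.001]
contact_force: [-0.1, 0.0, -2.4]
opening: 0.0187
grip_force: 59.0
```

```bash
python3 look.py p3 top wrist
```

```text
t 11.02 tcp tray [ 9.950e+01 -1.000e-01  3.196e+02] F [-0.06  0.03 -2.41]
tool y yaw rel tray deg -0.0
top 77 [81.7 39.3 44.4] x [72.6 92. ] y [29.5 50.6]
top 79 [ 83.4 -35.5  44. ] x [74.2 94.3] y [-46.1 -25.8]
wrist 600 [-74.7  39.   45.1] x [-94.9 -65.4] y [26.7 48.1]
wrist 397 [79.8 38.3 44.5] x [71.1 86.1] y [25.4 47.9]
wrist 399 [119.4  38.8  44.4] x [113.5 126.7] y [28.  48.8]
wrist 343 [80.3  3.4 44.5] x [72.1 85.6] y [-8.7 12.6]
wrist 367 [119.3   3.1  44.5] x [113.4 126.1] y [-8.  11.2]
wrist 549 [-74.5  -0.9  45.1] x [-94.  -65.3] y [-16.3   7.7]
wrist 116 [ 77.1 -34.2  43.9] x [72.7 80.2] y [-48.6 -27. ]
wrist 487 [-74.  -39.8  45. ] x [-94.7 -62.7] y [-56.2 -29.3]
wrist 102 [122.1 -34.5  44.3] x [119.5 125.7] y [-43.4 -28.7]
```

View pics/p3_wrist.png

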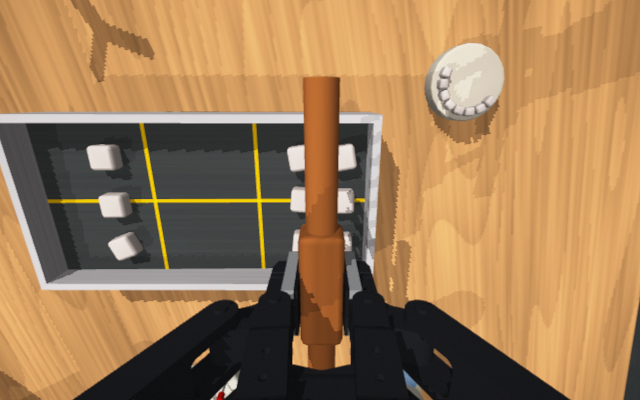

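The wrist view shows the first row flat in the near panels at (104,157), (115,205) and (125,246), two rows still at the far end, and the handle over the gap between them.

arm_command(plan=[[[0,0.05,0.7,0,0,0],[0,0.05,1.8,0,0,0],[0,0.05,3,0,0,0],[0,0.05,4.2,0,0,0],[0,0.05,5,0,0,0],[0,0.05,5.4,0,0,0],[0,0.05,5.6,0,0,0],[0,0.05,5.6,0,0,0],[0,0.05,5.6,0,0,0]]])

```text
t: 11.87
tool_pos: [0.6554, -0.041, 0.2643]
tool_rot: [2.418, 2.004, 0.001]
contact_force: [0.6, -0.5, -1.4]
opening: 0.0187
grip_force: 58.9
```

arm_command(plan=[[[0,0,0.1,0,0,0],[0,0,0.1,0,0,0],[0,0,0.1,0,0,0]]])

```text
t: 12.12
tool_pos: [0.6552, -0.041, 0.2632]
tool_rot: [2.419, 2.004, 0.001]
contact_force: [-0.5, 0.2, -2.2]
opening: 0.0191
grip_force: 58.9
```

arm_command(plan=[[[0,0,0.07,0,0,0],[0,0,0.07,0,0,0],[0,0,0.07,0,0,0]]])

```text
t: 12.37
tool_pos: [0.6552, -0.041, 0.2625]
tool_rot: [2.419, 2.004, 0.001]
contact_force: [-0.0, -0.6, 0.4]
opening: 0.0193
grip_force: 59.1
```

arm_command(plan=[[[0,0,0.05,0,0,0],[0,0,0.05,0,0,0],[0,0,0.05,0,0,0]]])

```text
t: 12.62
tool_pos: [0.6552, -0.041, 0.262]
tool_rot: [2.419, 2.004, 0.001]
contact_force: [-0.3, -0.3, 0.5]
opening: 0.0191
grip_force: 59.2
```

arm_command(plan=[[[0,-0.3,0,0,0,0],[0,-0.7,0,0,0,0],[0,-1.2,0,0,0,0],[0,-1.7,-0.01,0,0,0],[0,-2.2,-0.01,0,0,0],[0,-2.5,-0.01,0,0,0]]])

```text
t: 13.12
tool_pos: [0.6299, -0.0361, 0.262]
tool_rot: [2.419, 2.004, 0.001]
contact_force: [1.8, -0.1, 2.0]
opening: 0.0191
grip_force: 59.4
```

arm_command(plan=[[[0,-0.4,-0.01,0,0,0],[0,-0.9,-0.02,0,0,0],[0,-1.5,-0.03,0,0,0],[0,-2.1,-0.04,0,0,0],[0,-2.7,-0.05,0,0,0],[0,-3.2,-0.05,0,0,0]]])

```text
t: 13.62
tool_pos: [0.5983, -0.0302, 0.2621]
tool_rot: [-2.419, -2.004, 0.0]
contact_force: [2.0, -0.4, 1.0]
opening: 0.0189
grip_force: 59.3
```

arm_command(plan=[[[0,-0.4,0,0,0,0],[0,-0.9,0,0,0,0],[0,-1.5,0,0,0,0],[0,-2.1,0,0,0,0],[0,-2.7,0,0,0,0],[0,-3.1,0,0,0,0]]])

```text
t: 14.12
tool_pos: [0.5678, -0.0244, 0.262]
tool_rot: [-2.419, -2.004, 0.001]
contact_force: [0.5, -0.1, 0.6]
opening: 0.019
grip_force: 59.3
```

arm_command(plan=[[[0,0.1,-0.05,0,0,0],[0,0.3,-0.5,0,0,0],[0,0.3,-1.5,0,0,0],[0,0.3,-3.2,0,0,0],[0,0.3,-5.2,0,0,0],[0,0.3,-7.5,0,0,0],[0,0.3,-9.5,0,0,0],[0,0.3,-10.5,0,0,0],[0,0.3,-10.75,0,0,0],[0,0.3,-10.75,0,0,0]]])

```text
t: 14.95
tool_pos: [0.5717, -0.0252, 0.3704]
tool_rot: [2.418, 2.004, 0.001]
contact_force: [0.5, -0.4, -1.9]
opening: 0.0187
grip_force: 59.0
```

```bash
python3 look.py p4 wrist scene top; python3 - <<'E'
from h import *
o=get_obs();print(o["tool_pos"].round(4))
pc=T0+RT@[.0155,0,0]+[0,0,.37]; print(pc, rel(pc,down(TY),[.4595,.2804,.37],down(np.radians(10.5))))
E
```

```text
t 14.95 tcp tray [ 1.600e+01 -2.000e-01  3.704e+02] F [ 0.54 -0.31 -1.91]
tool y yaw rel tray deg -0.01
wrist 428 [-75.4  38.7  44.9] x [-89.8 -65.8] y [27.9 48.2]
wrist 224 [-5.  39.5 44.6] x [-11.1  -0.2] y [27.8 48.4]
wrist 462 [115.3  38.7  44.2] x [106.3 126.3] y [27.7 48.7]
wrist 217 [-4.8  2.4 44.5] x [-11.2   0.1] y [-11.3  11.3]
wrist 438 [115.3   2.3  44.2] x [107.  125.9] y [-8.6 11.2]
wrist 388 [-75.2  -0.9  44.8] x [-89.5 -65.9] y [-14.9   7.7]
wrist 355 [-74.4 -39.7  44.7] x [-89.5 -63.6] y [-56.1 -28.9]
wrist 405 [115.  -37.2  44.1] x [105.8 125.7] y [-48.7 -28.9]
wrist 146 [ -5.9 -35.6  44.3] x [-12.2   0.5] y [-54.8 -30.3]
scene 31 [-75.9 -40.2  46.3] x [-86.1 -64.9] y [-50.1 -29.4]
scene 31 [-77.1  -0.6  46. ] x [-84.2 -69.6] y [-9.1  6.8]
scene 32 [-76.5  39.7  45.6] x [-84.7 -69.2] y [31.1 47.9]
scene 31 [ -0.2 -37.8  45.7] x [-9.1  8.2] y [-46.2 -30.5]
scene 34 [-1.5  2.6 45. ] x [-13.1   5.5] y [-7.3  9.8]
scene 36 [-1.3 39.9 45.2] x [-9.6  6.7] y [31.4 47.9]
scene 50 [116.1 -38.1  45.2] x [105.6 123.8] y [-46.5 -29.7]
scene 47 [117.4   1.   45.2] x [108.6 134.2] y [-6.5 10.1]
scene 41 [116.9  40.5  45.4] x [108.4 124.6] y [30.7 48.2]
top 77 [-1.5 40.1 45. ] x [-10.6   9.3] y [30.4 51.2]
top 67 [ -2.3 -39.   44.4] x [-10.5  10. ] y [-49. -29.]
top 77 [-76.3  39.9  44.3] x [-86.6 -66.2] y [30.  50.6]
top 81 [-76.4  -0.7  44.5] x [-87.2 -66. ] y [-10.7   9.6]
top 81 [-75.4 -39.5  45.1] x [-86.1 -63.6] y [-50.5 -28.9]
[ 0.5711 -0.0251  0.3677]
[ 0.5712305  -0.02487783  0.37      ] (array([ 27.92, -16.65,   0.  ]), array([ 0.  ,  0.  , -0.37]))
```

View pics/p4_scene.png

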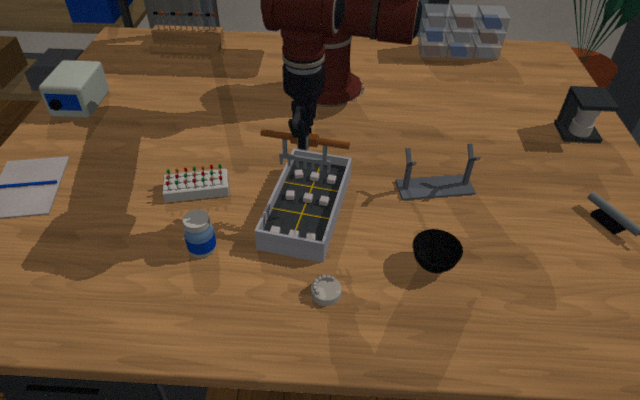

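The scene view shows the stones lying flat, three in each third of the tray with both sides of the centre line occupied. The empty stand is at (435,185), so I take the rake home.

arm_command(plan=[[[0.8,-0.5,0,0,0,-0.01],[3,-1.8,0,0,0,-0.04],[6,-3.6,0,0,0,-0.08],[9,-5.4,0,0,0,-0.12],[12,-7.2,0,0,0,-0.16],[15,-9,0,0,0,-0.2],[18,-10.8,0,0,0,-0.24],[21,-12.5,0,0,0,-0.28],[24,-14.3,0,0,0,-0.32],[26.5,-15.8,0,0,0,-0.35],[27.7,-16.5,0,0,0,-0.366],[27.92,-16.65,0,0,0,-0.37]]])

```text
t: 16.1
tool_pos: [0.4581, 0.2825, 0.3685]
tool_rot: [-2.002, -2.418, 0.002]
contact_force: [0.1, -0.8, -1.0]
opening: 0.019
grip_force: 58.9
```

arm_command(plan=[[[0,0,0,0,0,0],[0,0,0,0,0,0],[0,0,0,0,0,0],[0,0,0,0,0,0]]])

```text
t: 16.43
tool_pos: [0.4602, 0.2792, 0.3695]
tool_rot: [2.011, 2.413, -0.001]
contact_force: [0.0, -0.1, -1.4]
opening: 0.0191
grip_force: 58.9
```

arm_command(plan=[[[0,-0.05,1,0,0,0],[0,-0.05,2.5,0,0,0],[0,-0.05,4.5,0,0,0],[0,-0.05,6.5,0,0,0],[0,-0.05,8.5,0,0,0],[0,-0.05,9.8,0,0,0],[0,-0.05,10.6,0,0,0],[0,-0.05,11.2,0,0,0],[0,-0.05,11.6,0,0,0],[0,-0.05,11.8,0,0,0],[0,-0.05,11.8,0,0,0],[0,-0.05,11.8,0,0,0]]])

```text
t: 17.43
tool_pos: [0.4597, 0.2802, 0.2526]
tool_rot: [2.009, 2.415, 0.002]
contact_force: [-0.2, -0.1, -1.7]
opening: 0.019
grip_force: 58.9
```

arm_command(plan=[[[0,0,0.1,0,0,0],[0,0,0.15,0,0,0],[0,0,0.15,0,0,0],[0,0,0.15,0,0,0]]])

```text
t: 17.77
tool_pos: [0.4594, 0.2801, 0.2504]
tool_rot: [2.009, 2.415, 0.0]
contact_force: [0.1, 0.5, -1.9]
opening: 0.0194
grip_force: 58.9
```

arm_command(plan=[[[0,0,0,0,0,0],[0,0,0,0,0,0],[0,0,0,0,0,0],[0,0,0,0,0,0],[0,0,0,0,0,0],[0,0,0,0,0,0],[0,0,0,0,0,0],[0,0,0,0,0,0],[0,0,0,0,0,0],[0,0,0,0,0,0]]], gripper=-1)

```text
t: 18.6
tool_pos: [0.4594, 0.28, 0.2502]
tool_rot: [2.009, 2.415, -0.0]
contact_force: [0.7, -0.1, 0.2]
opening: 0.0853
grip_force: 0.0
```

arm_command(plan=[[[0,0,-0.5,0,0,0],[0,0,-1.5,0,0,0],[0,0,-3,0,0,0],[0,0,-5,0,0,0],[0,0,-7.5,0,0,0],[0,0,-10,0,0,0],[0,0,-12,0,0,0],[0,0,-13,0,0,0],[0,0,-13,0,0,0]]])

```text
t: 19.35
tool_pos: [0.46, 0.2803, 0.3844]
tool_rot: [2.007, 2.413, 0.01]
contact_force: [-0.1, 0.7, 0.8]
opening: 0.0854
grip_force: 0.0
```

```bash
python3 look.py p5 wrist top; python3 - <<'E'
from h import *
c=calibration("wrist");d=np.load("p5_wrist.npy");im=cv2.imread("pics/p5_wrist.png");P=cloud("w",d,c);hsv=cv2.cvtColor(im,cv2.COLOR_BGR2HSV)
m=(d>0)&(P[...,2]>.08)&(P[...,2]<.12)&(hsv[...,1]>90)&(hsv[...,0]<25)&(np.hypot(P[...,0]-.46,P[...,1]-.28)<.11)
k,l,s,_=cv2.connectedComponentsWithStats(m.astype(np.uint8));q=P[l==1+s[1:,4].argmax()];print(len(q),cv2.minAreaRect(q[:,:2].astype(np.float32)),np.percentile(q[:,2],[50,90,99]))
E
```

```text
t 19.35 tcp tray [-150.5  279.2  384.4] F [-0.22  0.65  0.76]
tool y yaw rel tray deg 21.19
top 64 [115.9  40.   44.4] x [106.7 125.2] y [30.6 49.5]
top 73 [115.5   2.9  44. ] x [107.3 126.4] y [-6.5 12.4]
top 75 [115.6 -37.7  44.1] x [106. 126.] y [-47.2 -27.6]
top 45 [-1.  39.8 44.8] x [-9.1  6.5] y [32.2 47. ]
top 45 [-0.9  2.3 45.2] x [-8.8  6.7] y [-5.2  9.4]
top 46 [ -0.5 -38.8  44.9] x [-8.3  7. ] y [-47.3 -31.8]
top 50 [-75.3  38.3  45.3] x [-84.  -66.6] y [30.4 46.5]
top 68 [-77.6  -1.5  44.6] x [-87.3 -67.8] y [-10.5   8.5]
top 80 [-75.4 -39.4  44.5] x [-86.1 -63.6] y [-50.6 -28.9]
3610 ((0.45675963163375854, 0.27844998240470886), (0.019222097471356392, 0.1800888329744339), 10.804256439208984) [0.09561126 0.09890193 0.09976641]
```

View pics/p5_top.png

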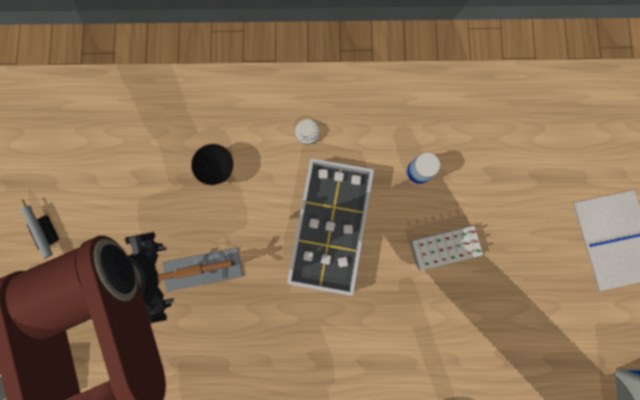

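The top view shows the rake hanging in its stand at about (200,270), three stones in each third of the tray, and the bystanders where they were. I hand the job in.

```bash
python3 -c "
from station import *
print(finish_job())"
```

```text
the job is handed in; nothing more can be done
None
```

I handed the job in at about 19 s of robot time, but the station returned no verdict. By the last pictures, every panel holds at least one stone lying flat, the rake hangs in its stand with the gripper open and clear, and the other things look unmoved. The force readings during the pulls came to roughly 1 to 4 N on the bed.

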